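# Take a mixing cup off the nested stack

## Robot

A 7-joint arm with a two-finger parallel gripper is mounted at the origin on a cart in front of the work surface, level with it; the furniture and walls round the work are solid. World frame = base frame: x ahead of the robot, y to its left, z up, the work surface at z = 0. Lengths are in m, angles in degrees, forces in N, time in s.
With the tool pointing down it reaches from about 0.425 to 0.875 m from the base axis. Payload 4.7 kg.
Tool frame: the origin (TCP) lies midway between the tips of the shut fingers; the grasp point (between the pads) lies 19 mm behind it (env.grip_point_offset is the distance from the TCP to the grasp point, in m); z points along the fingers, y is the line along which they close (so a half turn about z gives the same grasp; the last joint's range is limited). The gripper opens to 87 mm and grips with 3 to 60 N. Pads are 19 mm wide; open, the fingers measure 117 mm over their backs; the gripper's body (75 mm by 190 mm) begins 51 mm behind the grasp point.
Start: joints at [77.642, 18.392, -4.016, 83.108, 1.295, 78.541, -3.26], TCP at [0.148, -0.633, 0.223] pointing down, gripper open.
Joint ranges: [-163.93, 163.93], [-17.29, 119.83], [-79.2, 71.16], [3.27, 140.29], [-89.18, 269.18], [5.43, 117.66], [-154.24, 154.24]. Speed limits (degrees/s): [147.25, 147.25, 180, 180, 180, 180, 180].

## Interface

Orientations are given as [roll, pitch, yaw] about the fixed x, y, z axes, in that order (R = Rz(yaw) Ry(pitch) Rx(roll)).
In Python, from cell import env gives the robot as it stands.
- The arm moves only by the shell command python3 -m jog 'ROWS' [FORCE]. ROWS is JSON, a list of rows, each a list of 7 numbers: the shift along the tool's x, y, z in m, then the turn, a rotation vector about the tool's x, y, z in rad, then the finger opening in m, from 0 to 0.087. A call has 1 to 12 rows; each row shifts and turns the commanded pose from where the row before left it, along the tool's axes as they then stand; what a row does not reach is not made up. A row lasts 1/12 s, in which the tool goes at most 41.7 mm and 7.16 degrees, less where a joint would pass 70% of its speed; a pose out of reach is approached as far as the arm can. A call is refused whole if a number of a shift passes 0.0417 or a number of a turn 0.125, either way. A call with a gripper value outside its range is refused whole. The fingers move at their own pace and stop on an object; FORCE is the grip in N (left out, the last holds). Time passes only in rows, so rows that do not move let the fingers close. It gives the time, the measured TCP pose, the force, the opening and the grip force at its end, in the units of the state.
- env.get_obs(): the state, without advancing time (a new reading comes with each control period).
- env.read_camera(name): name is "side" or "top" or "wrist"; returns the picture (384x512x3 uint8, blue, green, red); there is no depth.
- env.get_calibration(name): a dict with "fov_y" (degrees; the focal length in pixels is half the picture's height over the tangent of half this angle, whatever the lens; pixels are square), "cx", "cy" (the principal point, pixels), "pose" (4x4, takes a point from camera to world coordinates). Camera axes: x right, y up, looking along -z (the intrinsics and any distortion apply to the point x, -y, -z); pixel columns grow to the right and rows downward; lengths in m; the calibration is good to about 2 mm. A picture is of the moment at which its call begins: read the wrist's pose just before it. get_calibration takes no time and is no camera call; for the wrist camera it gives the pose at the moment of the call.
- env.sign_off(): hands the job in; it is judged then, once.
The state is a dict: "time_s": time; "qpos": joint angles; "joint_velocities": joint speeds; "effort": joint torques, N m; "tool_pos": TCP position; "tool_rot": TCP orientation; "force": force on the tool from outside, world axes, zero at the start; "wrist_torque": the same for the moment, N m; "grip_width": finger opening in m; "grasp_force": force on a finger pad.
Only numpy, scipy, OpenCV 4.12 (cv2) and the standard library are available. Lean on these libraries where they do the work, as an engineer would, in place of code of your own. Each camera call takes 0.05 s, during which the arm holds its last target. There are 200 camera calls.

## Task

Get a clean mixing cup ready for weighing out lacquer: swing the hold-down arm of the cup rack up and over until it stays back by itself, pull only the top cup straight up off the nested stack (it sticks, and the cups below must stay in the rack), and stand it gently upright in the middle of the scale's round pan. Then bring the arm back down under control, without letting it slam, until its dome rests on the next cup. Leave the dark pot and the sanding block behind the work where they are.

Things in the scene. Friction and masses are not known exactly. Their poses are not given: they have to be found in the camera images.
- cup_rack: grey steel rack, fixed; base plate 170 x 116 x 8 mm. Origin on the worktop under the axis of the cup stack; x points from the stack to the hinge post behind it, y along the hinge axis, z up. The plate reaches from x = -62 to +108 mm, y = +-58 mm. The lowest of the three nested cups is riveted to it (rim at 100 mm). The post (37 mm wide, 204 mm high) stands at x = 76 mm
- holddown (a joint): hinge angle of the hold-down arm, rad: 0 with its dome on the top cup of the full stack (the start), growing as the free end rises and goes over backwards. Upright at 1.33; past that it falls back against its stop at 1.96 and stays there; below that it falls shut by its own weight (about 0.2 kg). With the dome resting on the second cup instead it reads about -0.48
- hinge_point (a point): centre of the arm's hinge pin, at x = 76 mm, y = 0, z = 189 mm in the rack's frame; the hinge axis is the rack's y. The arm is a 14 mm wide steel bar; 76 mm from the hinge hangs its black dome, 79 mm across, which bulges about 45 mm below the bar (towards the stack when the arm is up)
- knob (a point): centre of the black revolving finger grip at the free end of the arm: two discs 30 mm across, 30 mm wide over their flat outer faces (which face along the rack's y), on a pin 146 mm from the hinge axis; at joint 0 it lies at x = -67 mm, z = 221 mm in the rack's frame. Fingers pointing straight down pinch it along the rack's y; it turns freely on its pin, so the hand need not turn as the arm swings
- top_cup: uppermost cup, plain aluminium, tapered: rim 64 mm (67 over the bead), foot 44 mm, 90 mm high, 3 mm wall, about 0.11 kg. Origin: centre of its underside, z up; at the start 82 mm above the worktop, rim at 172 mm, its upper 36 mm clear of the next cup. Grip it across the rim from above, fingertips under 30 mm below the rim. It binds in the next cup: 5 to 15 N over the first 12 mm, then free
- second_cup: same cup, loose, second from the top; origin at the centre of its underside, 46 mm above the worktop, rim at 136 mm; sits in the lowest cup, where it sticks rather more firmly. It stays in the rack
- pan_centre (a point): middle of the top face of the scale's round steel pan, 120 mm across, 40 mm above the worktop; x points away from the scale's display, z up. The scale (grey plastic, 196 x 150 mm) is fixed; its housing reaches 118 mm to the display side, 78 mm behind and 75 mm to either side of this point and is 33 mm high
- dark_pot: slim dark screw-top pot, 63 mm across, 110 mm high, loose, behind the work; origin at the centre of its underside. To be left alone
- sanding_block: brown sanding block, 62 x 100 x 36 mm (x, y, z), loose, behind the work; origin at the centre of its underside. To be left alone
Not all that is in view belongs to the job. Leave any blue look-alike of the top_cup alone.

How it is judged (in metres and radians):
On the way, in this order (a step that is already met when the one before it is completed fails the run):
1. the hold-down arm is swung up past upright and leans back (value of joint holddown above 1.6 rad), for 0.2 s.
2. the top cup is drawn clear above the next cup, which stays nested in the rack (z of top_cup in the frame of cup_rack above 0.138 m and z of second_cup in the frame of cup_rack below 0.054 m), for 0.2 s.
3. the cup stands upright in the middle of the scale pan, let go (horizontal distance between top_cup and pan_centre below 0.03 m and z of top_cup in the frame of pan_centre below 0.005 m and angle between top_cup's own z axis and vertical below 0.1 rad and contact force between the fingers and top_cup below 0.1 N), for 0.2 s.
At the end, for the whole second after the job is handed in: The top cup stands upright (within 0.1 rad) and still on the scale pan, its middle within 30 mm of the pan's middle; the second cup is still nested in the rack, raised by less than 6 mm; the hold-down arm is down with its dome resting on the second cup (joint between -0.60 and -0.40) (horizontal distance between top_cup and pan_centre below 0.03 m and z of top_cup in the frame of pan_centre below 0.005 m and angle between top_cup's own z axis and vertical below 0.1 rad and linear speed of top_cup below 0.02 m/s and value of joint holddown between -0.6 and -0.4 rad and z of second_cup in the frame of cup_rack below 0.052 m and angle between second_cup's own z axis and vertical below 0.12 rad); the robot touches nothing.
It fails at once if the cup that is taken is tipped by more than 0.35 rad (angle between top_cup's own z axis and vertical above 0.35 rad).
It fails at once if the second cup is pulled up by more than 15 mm (z of second_cup in the frame of cup_rack above 0.061 m).
It fails at once if the cup is dropped (falls free faster than 0.6 m/s, from about 2 cm) (contact force between the fingers and top_cup below 0.05 N and linear speed of top_cup above 0.6 m/s).
It fails at once if the arm slams down (faster than 5 rad/s, as when let fall from more than about 3 cm) (velocity of joint holddown below -5 rad/s).
It also fails if it takes over 72 s, if anything falls off the work surface, if the arm or the gripper's body presses on something with over 40 N, if the wrist force passes 120 N, or if a joint passes its speed limit or range.

## Working session

There is one attempt and no reset: what is moved stays moved. The work goes in short steps, Python scripts to look and compute and a shell command to move; the robot and the scene stay as the last step left them, time stands still between calls to the robot, and variables do not carry over. Pictures are saved under pics/ and viewed, at most 10 in all, crops included, and the job is handed in when it is done.

```bash
ls; mkdir -p pics; python3 - <<'E'
from cell import env
import cv2,numpy as np
o=env.get_obs()
print({k:np.round(v,3).tolist() for k,v in o.items()},env.grip_point_offset)
for n in ("side","top"):
    im=env.read_camera(n);cv2.imwrite(f"pics/{n}0.png",im)
    c=env.get_calibration(n);print(n,c)
E
```

```text
pics
{'time_s': 0.0, 'qpos': [77.639, 18.437, -4.016, 83.175, 1.295, 78.539, -3.259], 'joint_velocities': [0.057, 0.109, -0.028, 0.056, 0.032, -0.023, -0.056], 'effort': [0.001, -49.129, -0.404, -31.253, -0.064, 0.044, 0.0], 'tool_pos': [0.148, -0.632, 0.221], 'tool_rot': [-179.894, 0.005, 13.172], 'force': [0.428, 0.367, -0.878], 'wrist_torque': [0.014, -0.062, -0.025], 'grasp_force': 0.0, 'grip_width': 0.087} 0.0187
side {'fov_y': 46.11588406311897, 'cx': 248.59562415759612, 'cy': 200.83112152889632, 'pose': array([[-0.83481186,  0.2774855 , -0.47549022, -0.02965653],
       [-0.55053271, -0.41810007,  0.72256907,  0.83562125],
       [ 0.00169994,  0.86498215,  0.50179975,  0.7319173 ],
       [ 0.        ,  0.        ,  0.        ,  1.        ]])}
top {'fov_y': 50.38507801107977, 'cx': 255.39548290501583, 'cy': 196.19538752641645, 'pose': array([[-0.02671748,  0.9981848 , -0.05397476,  0.48716906],
       [-0.99963436, -0.0269031 , -0.00271524,  0.00143515],
       [-0.0041624 ,  0.05388248,  0.99853861,  1.03080973],
       [ 0.        ,  0.        ,  0.        ,  1.        ]])}
```

View both.

View pics/side0.png

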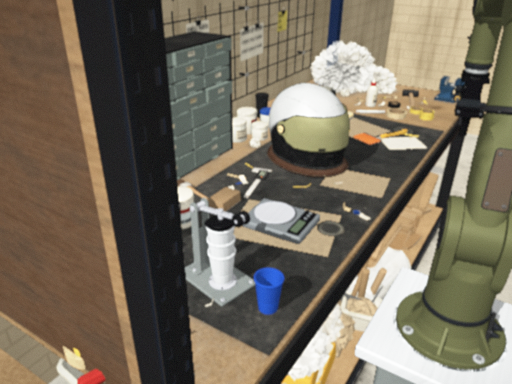

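View pics/top0.png

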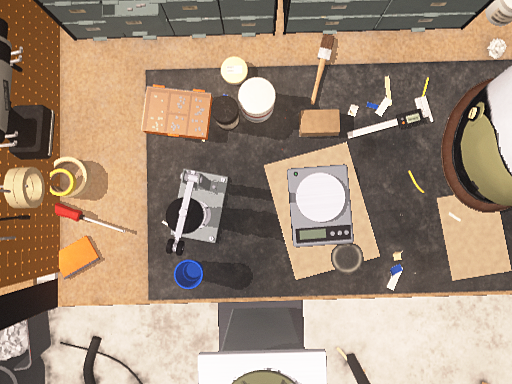

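```bash
cat > h.py <<'E'
import numpy as np,cv2
from cell import env
def ray(n,u,v,c=None):
    c=c or env.get_calibration(n);f=192/np.tan(np.radians(c['fov_y']/2));T=c['pose']
    d=T[:3,:3]@np.array([(u-c['cx'])/f,-(v-c['cy'])/f,-1]);return T[:3,3],d/np.linalg.norm(d)
def plane(n,u,v,z,c=None):
    o,d=ray(n,u,v,c);return o+d*(z-o[2])/d[2]
def tri(*rs):
    A=sum(np.eye(3)-np.outer(d,d) for o,d in rs);b=sum((np.eye(3)-np.outer(d,d))@o for o,d in rs)
    p=np.linalg.solve(A,b);return p,[float(np.linalg.norm((np.eye(3)-np.outer(d,d))@(p-o))) for o,d in rs]
def proj(n,p,c=None):
    c=c or env.get_calibration(n);f=192/np.tan(np.radians(c['fov_y']/2));T=c['pose'];q=T[:3,:3].T@(np.array(p)-T[:3,3])
    return c['cx']-f*q[0]/q[2],c['cy']+f*q[1]/q[2]
E
python3 - <<'E'
import cv2
for n,(x,y,w,h),s in(("top",(140,150,240,140),3.3),("side",(175,180,175,140),4.2)):
    im=cv2.imread(f"pics/{n}0.png")[y:y+h,x:x+w]
    cv2.imwrite(f"pics/{n}0c.png",cv2.resize(im,None,fx=s,fy=s,interpolation=cv2.INTER_CUBIC))
E
```

```text
(no output)
```

View pics/top0c.png

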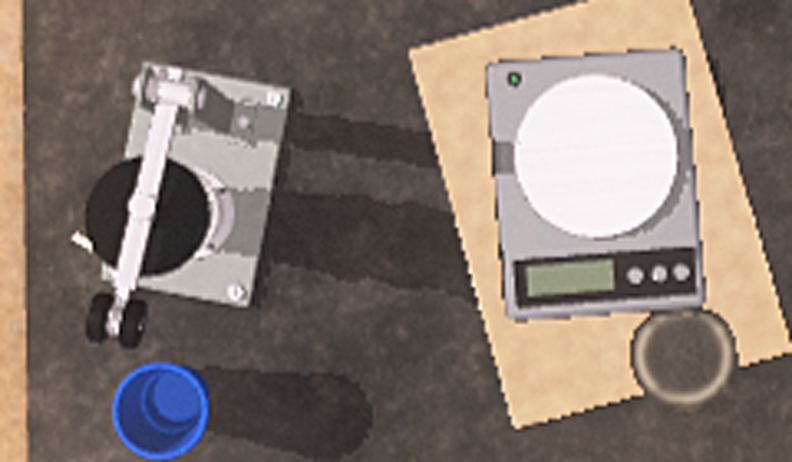

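View pics/side0c.png

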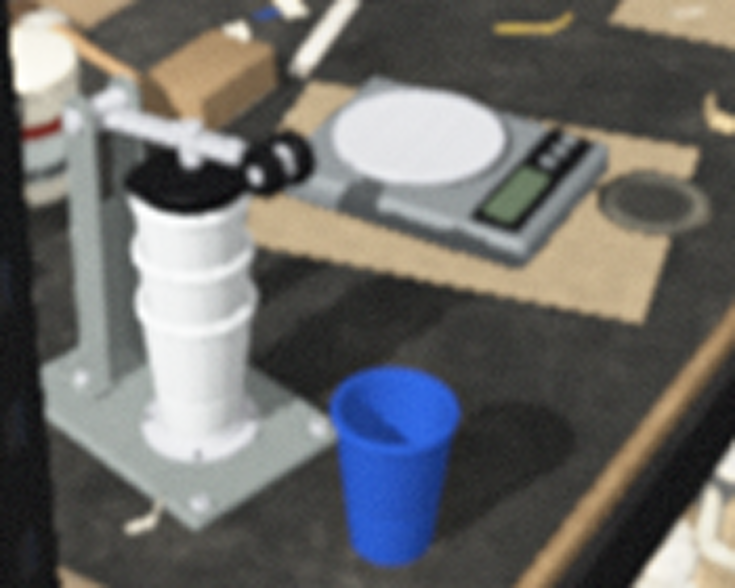

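```bash
python3 - <<'E'
from h import *
P=lambda u,v:((u+.5)/3.3+139.5,(v+.5)/3.3+149.5)
S=lambda u,v:((u+.5)/4.2+174.5,(v+.5)/4.2+179.5)
np.set_printoptions(precision=4,suppress=True)
# pan ellipse by mask
t=cv2.imread('pics/top0.png');s=cv2.imread('pics/side0.png')
def blob(im,seed,th):
    m=(im.min(2)>th).astype(np.uint8);n,l,st,ce=cv2.connectedComponentsWithStats(m,connectivity=4);i=l[seed[1],seed[0]]
    c,_=cv2.findContours((l==i).astype(np.uint8),0,cv2.CHAIN_APPROX_NONE);return cv2.fitEllipse(c[0])
for th in(190,210):
    a=blob(t,(321,197),th);b=blob(s,(274,212),th);print(th,a,b,tri(ray('top',*a[0]),ray('side',*b[0])))
pan=plane('top',*a[0],.04);print('pan@.04',pan,plane('side',*b[0],.04))
print('knob',tri(ray('top',*P(117,320)),ray('side',*S(279,163))))
BR,FR,BL=[plane('top',*P(*q),.008) for q in((290,90),(248,306),(145,63))]
print('plate',BR,FR,BL,np.linalg.norm(BR-FR),np.linalg.norm(BR-BL))
print('sideR',plane('side',*S(335,432),.008),plane('side',*S(197,520),.008))
x=(BR-FR)/np.linalg.norm(BR-FR);y=np.array([-x[1],x[0],0])
mid=(BL+BR)/2;o=mid-.108*x;o[2]=0
print('yaw',np.degrees(np.arctan2(x[1],x[0])),'yaw2',np.degrees(np.arctan2(*(BL-BR)[[1,0]]))-90,'origin',o,'knobpred',o-.067*x+[0,0,.221],'hinge',o+.076*x+[0,0,.189])
print('dispdir',plane('top',*P(597,288),.033)-plane('top',*P(585,60),.033))
E
```

```text
190 ((319.95745849609375, 196.6305389404297), (48.256343841552734, 49.00863265991211), 155.73886108398438) ((273.8030700683594, 212.29840087890625), (21.159683227539062, 39.81495666503906), 91.49282836914062) (array([ 0.5344, -0.1545,  0.0331]), [0.0015663007698881566, 0.0015663007698881524])
210 ((320.05804443359375, 196.81631469726562), (47.8715934753418, 48.35017395019531), 120.25005340576172) ((273.8052062988281, 212.18870544433594), (20.078718185424805, 38.536155700683594), 91.66910552978516) (array([ 0.5342, -0.1545,  0.0336]), [0.0013143991629300195, 0.0013143991629300333])
pan@.04 [ 0.535  -0.1529  0.04  ] [ 0.5279 -0.1462  0.04  ]
knob (array([0.4334, 0.1648, 0.2158]), [0.002041285552312414, 0.002041285552312352])
plate [0.5929 0.073  0.008 ] [0.4298 0.1086 0.008 ] [0.6166 0.1833 0.008 ] 0.1669114382915532 0.11278697268506528
sideR [0.4262 0.1165 0.008 ] [0.4495 0.2197 0.008 ]
yaw -12.29226750471429 yaw2 -12.133651642399926 origin [0.4992 0.1511 0.    ] knobpred [0.4338 0.1654 0.221 ] hinge [0.5735 0.135  0.189 ]
dispdir [-0.1692 -0.003   0.    ]
```

```bash
python3 -m jog '[[0,-0.034,-0.02,0,0,0,0.087],[0,-0.034,-0.02,0,0,0,0.087],[0,-0.034,-0.02,0,0,0,0.087],[0,-0.034,-0.02,0,0,0,0.087],[0,-0.034,-0.02,0,0,0,0.087]]' 20
python3 -m jog '[[0.0344,-0.0094,0,0,0,0,0.087],[0.0344,-0.0094,0,0,0,0,0.087],[0.0344,-0.0094,0,0,0,0,0.087],[0.0344,-0.0094,0,0,0,0,0.087],[0.0344,-0.0094,0,0,0,0,0.087],[0.0344,-0.0094,0,0,0,0,0.087],[0.0344,-0.0094,0,0,0,0,0.087],[0.0344,-0.0094,0,0,0,0,0.087]]'
python3 -c "
from cell import env
o=env.get_obs();c=env.get_calibration('wrist');import numpy as np;print(o['qpos'],o['tool_rot'],c['pose'].round(3),c['fov_y'],c['cx'],c['cy'])"
```

```text
time_s: 0.52
tool_pos: [0.1089, -0.4655, 0.3227]
tool_rot: [-179.9, 0.0, 13.2]
force: [-0.3, -0.4, 0.3]
grip_width: 0.0874
grasp_force: 0.0
time_s: 1.18
tool_pos: [0.3613, -0.3302, 0.3224]
tool_rot: [180.0, 0.0, 13.2]
force: [0.5, -1.1, -0.2]
grip_width: 0.0869
grasp_force: 0.0
[ 63.78177078  -2.27679339 -23.518267    94.99895941  -0.89397939
  87.09928056 -36.51610745] [1.79998835e+02 1.84332199e-02 1.31584349e+01] [[ 0.227  0.945  0.236  0.425]
 [-0.974  0.221  0.054 -0.315]
 [-0.001 -0.242  0.97   0.485]
 [ 0.     0.     0.     1.   ]] 60.93718426473086 251.04747198265088 192.97673561907084
```

```bash
python3 -m jog '[[0.0214,-0.031,0,0,0,-0.12,0.087],[0.0214,-0.031,0,0,0,0,0.087],[0.0214,-0.031,0,0,0,0,0.087],[0.0214,-0.031,0,0,0,0,0.087],[0.0214,-0.031,0,0,0,0,0.087],[0.0214,-0.031,0,0,0,0,0.087],[0.0214,-0.031,0,0,0,0,0.087],[0.0214,-0.031,0,0,0,0,0.087]]'
python3 -c "
from cell import env
o=env.get_obs();print(o['qpos'],o['tool_rot'])"
```

```text
time_s: 1.85
tool_pos: [0.4401, -0.0393, 0.3223]
tool_rot: [180.0, 0.0, 20.0]
force: [1.4, -0.3, 0.5]
grip_width: 0.0869
grasp_force: 0.0
[ 51.01471299 -10.16929876 -42.45702286  99.81323393  -6.80423608
  87.74747793 -60.68904028] [1.79962701e+02 2.75527890e-02 2.00323513e+01]
```

```bash
python3 -m jog '[[0,0,0,0,0,-0.12,0.087],[0,0,0,0,0,-0.12,0.087],[0,0,0,0,0,-0.12,0.087],[0,0,0,0,0,-0.12,0.087],[0,0,0,0,0,-0.12,0.087],[0,0,0,0,0,-0.12,0.087]]'
python3 -c "
from cell import env
o=env.get_obs();print(o['qpos'],o['tool_rot'])"
```

```text
time_s: 2.35
tool_pos: [0.44, -0.0411, 0.3222]
tool_rot: [-180.0, 0.0, 61.6]
force: [0.1, -0.2, -1.0]
grip_width: 0.087
grasp_force: 0.0
[ 46.29235258  -9.59865086 -38.41081868  99.90753319  -5.94084292
  87.69708247 -19.83803749] [-1.79962709e+02  2.46902371e-02  6.16437079e+01]
```

```bash
python3 -m jog '[[0,0,0,0,0,-0.123,0.087],[0,0,0,0,0,-0.123,0.087],[0,0,0,0,0,-0.123,0.087],[0,0,0,0,0,-0.123,0.087],[0,0,0,0,0,-0.123,0.087],[0,0,0,0,0,-0.123,0.087],[0,0,0,0,0,-0.123,0.087],[0,0,0,0,0,-0.123,0.087],[0,0,0,0,0,-0.123,0.087],[0,0,0,0,0,-0.123,0.087],[0,0,0,0,0,-0.123,0.087],[0,0,0,0,0,-0.123,0.087]]'
python3 -m jog '[[0,0,0,0,0,-0.1255,0.087]]' ; python3 -m jog '[[0,0,0,0,0,-0.123,0.087],[0,0,0,0,0,-0.123,0.087],[0,0,0,0,0,-0.123,0.087],[0,0,0,0,0,0,0.087]]'
python3 -c "
from cell import env
o=env.get_obs();print(o['qpos'],o['tool_rot'])"
```

```text
time_s: 3.35
tool_pos: [0.44, -0.0412, 0.3221]
tool_rot: [-180.0, -0.0, 146.2]
force: [-0.5, 0.2, -0.2]
grip_width: 0.087
grasp_force: 0.0
time_s: 3.68
tool_pos: [0.44, -0.0412, 0.3222]
tool_rot: [-180.0, -0.0, 167.2]
force: [0.5, -0.4, -0.0]
grip_width: 0.0869
grasp_force: 0.0
[ 35.87561425  -8.86862421 -29.63749217 100.15048477  -4.36941051
  87.62009875  83.90442508] [-1.79988903e+02 -3.91682139e-02  1.67186154e+02]out of range: a turn must lie within [-0.125, 0.125]
```

```bash
python3 -m jog '[[0.006,0.0309,0,0,0,0,0.087],[0.006,0.0309,0,0,0,0,0.087],[0.006,0.0309,0,0,0,0,0.087],[0.006,0.0309,0,0,0,0,0.087],[0.006,0.0309,0,0,0,0,0.087],[0.006,0.0309,0,0,0,-0.01,0.087],[0,0,0,0,0,0,0.087]]'
python3 - <<'E'
from h import *
o=env.get_obs();c=env.get_calibration('wrist');im=env.read_camera('wrist');cv2.imwrite('pics/w1.png',im);np.save('w1.npy',c,allow_pickle=True)
print(o['qpos'].round(1) if hasattr(o['qpos'],'round') else o['qpos'],o['tool_rot'],[proj('wrist',p,c) for p in((.4336,.165,.219),(.4992,.151,.172))])
E
```

```text
time_s: 4.27
tool_pos: [0.4455, 0.1549, 0.3227]
tool_rot: [179.8, -0.0, 168.0]
force: [-0.4, -0.8, -0.4]
grip_width: 0.0869
grasp_force: 0.0
[ 26.9  -5.3 -45.2  96.5  -3.9  87.2  60. ] [ 1.79813031e+02 -2.31181086e-02  1.67972965e+02] [(np.float64(259.4126571599349), np.float64(176.57934011442674)), (np.float64(257.67136578952613), np.float64(232.20807870247367))]
```

View pics/w1.png

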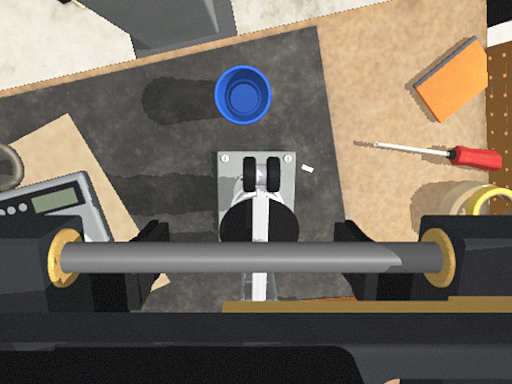

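```bash
python3 - <<'E'
from h import *
np.set_printoptions(precision=4,suppress=True)
c=np.load('w1.npy',allow_pickle=True).item()
r=[ray('top',139.5+117.5/3.3,149.5+320.5/3.3),ray('side',174.5+279.5/4.2,179.5+163.5/4.2)];w=ray('wrist',261,174,c)
print(tri(*r,w),tri(r[0],w),tri(r[1],w))
a,b=plane('wrist',218,152,.008,c),plane('wrist',296,152,.008,c);print(a,b,np.degrees(np.arctan2(*(b-a)[[1,0]])),np.linalg.norm(a-b))
x=np.array([np.cos(np.radians(-12.1)),np.sin(np.radians(-12.1)),0]);print('origin',(a+b)/2+.062*x)
print(plane('wrist',261,174,.22,c))
E
```

```text
(array([0.4329, 0.1657, 0.2159]), [0.002249467526395211, 0.0021137847307755564, 0.0012154422960399508]) (array([0.4343, 0.1671, 0.2076]), [0.0005620307384736669, 0.000562030738473763]) (array([0.4312, 0.1663, 0.2174]), [0.00099330580498994, 0.000993305804990063])
[0.427  0.1108 0.008 ] [0.4509 0.2224 0.008 ] 77.91475674431187 0.11412709899973236
origin [0.4995 0.1536 0.008 ]
[0.4315 0.1667 0.22  ]
```

```bash
python3 -m jog '[[0.0145,0.0083,0,0.003,0,0,0.087],[0,0,0.0245,0,0,0,0.087],[0,0,0.0245,0,0,0,0.087],[0,0,0.0245,0,0,0,0.087],[0,0,0.0245,0,0,0,0.06],[0,0,0.0245,0,0,0,0.06],[0,0,0,0,0,0,0.05],[0,0,0,0,0,0,0.01],[0,0,0,0,0,0,0.01],[0,0,0,0,0,0,0.01],[0,0,0,0,0,0,0.01],[0,0,0,0,0,0,0.01]]' 15
python3 -m jog '[[0,0,0,0,0,0,0.01],[0,0,0,0,0,0,0.01],[0,0,0,0,0,0,0.01],[0,0,0,0,0,0,0.01]]'
```

```text
time_s: 5.32
tool_pos: [0.4354, 0.1593, 0.2013]
tool_rot: [-180.0, 0.1, 167.6]
force: [3.5, 9.5, -0.5]
grip_width: 0.0419
grasp_force: 5.0
time_s: 5.65
tool_pos: [0.4369, 0.165, 0.2021]
tool_rot: [179.5, 0.3, 167.8]
force: [5.5, 12.6, -1.8]
grip_width: 0.0299
grasp_force: 15.0
```

```bash
python3 -m jog '[[0,0.004,0,0,0,0,0.01],[0,0,0,0,0,0,0.01]]'
```

```text
time_s: 5.82
tool_pos: [0.4367, 0.1651, 0.2013]
tool_rot: [179.9, 0.2, 167.7]
force: [3.3, 6.7, 0.5]
grip_width: 0.0296
grasp_force: 15.0
```

```bash
python3 -m jog '[[0,0.004,0,0,0,0,0.01],[-0.0067,0,-0.0219,0,0,0,0.01],[-0.0101,0,-0.0206,0,0,0,0.01],[-0.0132,0,-0.0187,0,0,0,0.01],[-0.0159,0,-0.0165,0,0,0,0.01],[-0.0183,0,-0.0138,0,0,0,0.01],[-0.0202,0,-0.0107,0,0,0,0.01],[0,0,0,0,0,0,0.01]]'
```

```text
time_s: 6.48
tool_pos: [0.521, 0.1471, 0.3065]
tool_rot: [-179.9, 0.1, 167.4]
force: [-8.0, -2.7, 16.3]
grip_width: 0.0297
grasp_force: 15.0
```

```bash
python3 -m jog '[[0.0016,0,-0.0037,0,0,0,0.01],[-0.0217,0,-0.0074,0,0,0,0.01],[-0.0226,0,-0.0039,0,0,0,0.01],[-0.0229,0,-0.0004,0,0,0,0.01],[-0.0227,0,0.0032,0,0,0,0.01],[-0.0219,0,0.0067,0,0,0,0.01],[-0.0206,0,0.0101,0,0,0,0.01],[0,0,0,0,0,0,0.01]]'
```

```text
time_s: 7.15
tool_pos: [0.6514, 0.1186, 0.2962]
tool_rot: [180.0, 0.2, 167.4]
force: [4.3, 0.3, 5.9]
grip_width: 0.0299
grasp_force: 15.0
```

```bash
python3 -m jog '[[0,0,0,0,0,0,0.07],[0,0,0,0,0,0,0.087],[0,0,0,0,0,0,0.087],[0,0,0,0,0,0,0.087],[0,0,-0.03,0,0,0,0.087],[0,0,-0.03,0,0,0,0.087],[0,0,-0.03,0,0,0,0.087],[0,0,-0.02,0,0,0,0.087],[0,0,0,0,0,0,0.087]]'
python3 - <<'E'
from h import *
o=env.get_obs();print(o['qpos'],o['tool_pos'],o['tool_rot'])
E
```

```text
time_s: 7.9
tool_pos: [0.6468, 0.1214, 0.413]
tool_rot: [-180.0, 0.4, 167.6]
force: [0.3, -0.4, 0.1]
grip_width: 0.0814
grasp_force: 0.0
[ 15.3394636   23.81055943 -44.53871449  59.96135446  17.06038925
 101.75306388  54.59183977] [0.64679523 0.1214156  0.41297373] [-179.99266335    0.37706689  167.58548606]
```

```bash
python3 -m jog '[[0.03,0,0,0,0,-0.003,0.087],[0.03,0,0,0,0,-0.003,0.087],[0.03,0,0,0,0,0,0.087],[0.03,0,0,0,0,0,0.087],[0,0,0,0,0,0,0.087],[0,0,0,0,0,0,0.087]]'
python3 - <<'E'
from h import *
o=env.get_obs();c=env.get_calibration('wrist');im=env.read_camera('wrist');cv2.imwrite('pics/w2.png',im);np.save('w2.npy',c,allow_pickle=True)
s=env.read_camera('side');cv2.imwrite('pics/s2.png',s)
cv2.imwrite('pics/both2.png',np.hstack([cv2.resize(im[60:310,130:380],(400,400),interpolation=2),cv2.resize(s[150:310,170:330],(400,400),interpolation=2)]))
print(o['tool_pos'],o['tool_rot'],proj('wrist',(.4993,.1523,.172),c),proj('side',(.4993,.1523,.172)))
E
```

```text
time_s: 8.4
tool_pos: [0.5275, 0.1464, 0.4079]
tool_rot: [-179.7, 0.1, 168.0]
force: [0.5, -0.7, -0.7]
grip_width: 0.0871
grasp_force: 0.0
[0.52749153 0.14639874 0.40793583] [-1.79681027e+02  1.15190094e-01  1.67987950e+02] (np.float64(251.8839313258401), np.float64(142.85767942084794)) (np.float64(219.437234912317), np.float64(223.6180025390842))
```

View pics/both2.png

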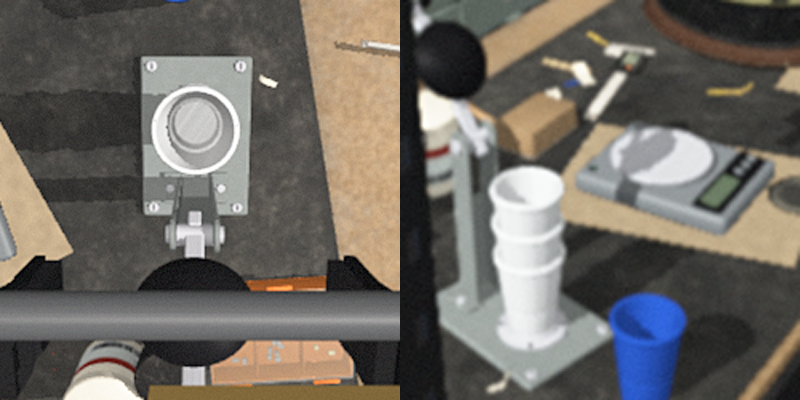

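```bash
python3 - <<'E'
from h import *
c=np.load('w2.npy',allow_pickle=True).item()
im=cv2.imread('pics/w2.png');s=cv2.imread('pics/s2.png')
# rim outline: bright outer contour in the wrist view
m=(im.min(2)>205).astype(np.uint8);n,l,st,ce=cv2.connectedComponentsWithStats(m)
best=[i for i in range(1,n) if st[i,4]>60 and 215<ce[i][0]<290 and 105<ce[i][1]<175]
for i in best:
    k,_=cv2.findContours((l==i).astype(np.uint8),0,1);k=cv2.convexHull(max(k,key=len));e=cv2.fitEllipse(k);print(st[i],e)
w=ray('wrist',252.5,141.3,c)
print(tri(w,ray('side',220.8,226)),plane('wrist',252.5,141.3,.172,c),plane('side',220.8,226,.172))
if best:
    print(tri(ray('wrist',*e[0],c),ray('side',220.8,226)),plane('wrist',*e[0],.172,c))
E
```

```text
[225 114  55  55 754] ((251.93516540527344, 140.9249267578125), (54.871517181396484, 55.231895446777344), 29.99532127380371)
(array([0.49704516, 0.15257644, 0.16654851]), [0.0012878996288451273, 0.0012878996288450935]) [0.49762234 0.15342001 0.172     ] [0.49085491 0.15852136 0.172     ]
(array([0.4968011 , 0.1522246 , 0.16642494]), [0.0008787315033525466, 0.0008787315033524024]) [0.49703906 0.15284426 0.172     ]
```

```bash
python3 -m jog '[[0.0307,0,0,-0.004,0,0,0.087],[0,0,0.03,0,0,0,0.087],[0,0,0.03,0,0,0,0.087],[0,0,0.03,0,0,0,0.087],[0,0,0.03,0,0,0,0.087],[0,0,0.03,0,0,0,0.087],[0,0,0.03,0,0,0,0.087],[0,0,0,0,0,0,0.087],[0,0,0,0,0,0,0.087]]'
```

```text
time_s: 9.25
tool_pos: [0.4988, 0.1518, 0.2263]
tool_rot: [180.0, -0.2, 167.9]
force: [0.1, -0.2, 0.1]
grip_width: 0.087
grasp_force: 0.0
```

```bash
python3 -m jog '[[0.0015,0.001,0.021,0,0.002,0,0.087],[0,0,0.02,0,0,0,0.087],[0,0,0.02,0,0,0,0.087],[0,0,0.02,0,0,0,0.087],[0,0,0,0,0,0,0.087],[0,0,0,0,0,0,0.087]]'
```

```text
time_s: 9.75
tool_pos: [0.4988, 0.1541, 0.1479]
tool_rot: [179.9, -0.1, 167.9]
force: [0.0, 0.1, 1.3]
grip_width: 0.0866
grasp_force: 0.0
```

```bash
python3 -m jog '[[0,0,0.002,0,0,0,0.06],[0,0,0,0,0,0,0.05],[0,0,0,0,0,0,0.05],[0,0,0,0,0,0,0.05],[0,0,0,0,0,0,0.05],[0,0,0,0,0,0,0.05],[0,0,0,0,0,0,0.05],[0,0,0,0,0,0,0.05]]' 30
```

```text
time_s: 10.42
tool_pos: [0.4982, 0.154, 0.145]
tool_rot: [179.9, -0.1, 167.9]
force: [-0.1, 0.1, 2.8]
grip_width: 0.0621
grasp_force: 29.7
```

```bash
python3 -m jog '[[0,0,-0.003,0,0,0,0.05],[0,0,-0.003,0,0,0,0.05],[0,0,-0.003,0,0,0,0.05],[0,0,-0.003,0,0,0,0.05],[0,0,0,0,0,0,0.05]]' 35
python3 -m jog '[[0,0,-0.003,0,0,0,0.05],[0,0,-0.003,0,0,0,0.05],[0,0,-0.003,0,0,0,0.05],[0,0,0,0,0,0,0.05]]'
```

```text
time_s: 10.83
tool_pos: [0.4981, 0.154, 0.1572]
tool_rot: [179.9, -0.1, 167.9]
force: [0.0, 0.7, -0.5]
grip_width: 0.0617
grasp_force: 34.8
time_s: 11.17
tool_pos: [0.4982, 0.154, 0.1663]
tool_rot: [179.9, -0.1, 167.9]
force: [0.2, 0.1, -1.6]
grip_width: 0.0617
grasp_force: 34.8
```

```bash
python3 -m jog '[[0,0,-0.006,0,0,0,0.05],[0,0,-0.01,0,0,0,0.05],[0,0,-0.014,0,0,0,0.05],[0,0,-0.016,0,0,0,0.05],[0,0,-0.016,0,0,0,0.05],[0,0,-0.016,0,0,0,0.05],[0,0,-0.012,0,0,0,0.05],[0,0,-0.01,0,0,0,0.05],[0,0,0,0,0,0,0.05],[0,0,0,0,0,0,0.05],[0,0,0,0,0,0,0.05],[0,0,0,0,0,0,0.05]]'
python3 - <<'E'
from h import *
o=env.get_obs();print(o['qpos'],o['tool_pos'])
im=env.read_camera('side');cv2.imwrite('pics/s3.png',cv2.resize(im[110:310,170:350],None,fx=2.5,fy=2.5,interpolation=2))
E
```

```text
time_s: 12.17
tool_pos: [0.4975, 0.1535, 0.2646]
tool_rot: [180.0, -0.2, 167.9]
force: [0.1, -0.3, -0.3]
grip_width: 0.0617
grasp_force: 34.8
[ 25.74593047   4.53890961 -47.73597634  96.15086232   3.26518776
  80.97664938  55.50294301] [0.49746094 0.15349213 0.2645681 ]
```

View pics/s3.png

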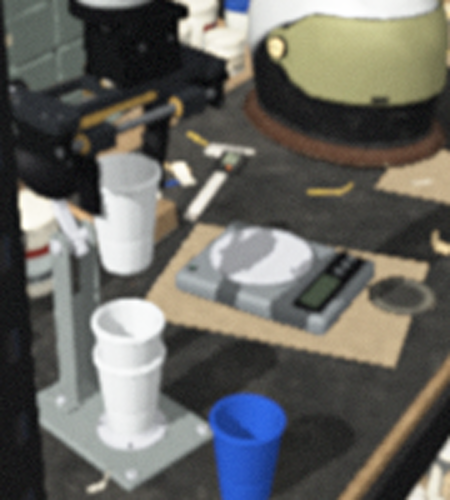

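```bash
python3 -m jog '[[0,-0.012,0,0,0,0,0.05],[0,-0.024,0,0,0,0,0.05],[0,-0.03,0,0,0,0,0.05],[0,-0.03,0,0,0,0,0.05],[0,-0.03,0,0,0,0,0.05],[-0.01,-0.03,0,0,0,0,0.05],[-0.02,-0.03,0,0,0,0,0.05],[-0.02,-0.03,0,0,0,0,0.05],[-0.02,-0.03,0,0,0,0,0.05],[-0.02,-0.03,0,0,0,0,0.05],[-0.0089,-0.0153,0,0,0,0,0.05],[0,0,0,0,0,0,0.05]]'
python3 -m jog '[[0,0,0.02,0,0,0,0.05],[0,0,0.03,0,0,0,0.05],[0,0,0.03,0,0,0,0.05],[0,0,0.03,0,0,0,0.05],[0,0,0.02,0,0,0,0.05],[0,0,0.01,0,0,0,0.05],[0,0,0,0,0,0,0.05],[0,0,0,0,0,0,0.05]]'
python3 - <<'E'
from h import *
o=env.get_obs();print(o['qpos'],o['tool_pos'])
im=env.read_camera('side');t=env.read_camera('top');cv2.imwrite('pics/s4.png',np.hstack([cv2.resize(im[110:260,200:350],(400,400),interpolation=2),cv2.resize(t[120:280,240:400],(400,400),interpolation=2)]))
E
```

```text
time_s: 13.22
tool_pos: [0.5335, -0.1575, 0.2634]
tool_rot: [180.0, -0.2, 167.5]
force: [-0.7, -0.8, -1.4]
grip_width: 0.0621
grasp_force: 34.8
time_s: 13.88
tool_pos: [0.5337, -0.1509, 0.1255]
tool_rot: [179.9, -0.1, 168.0]
force: [0.6, -0.2, -0.5]
grip_width: 0.0618
grasp_force: 34.8
[ 40.97864785  13.36465141 -31.43290571 102.7834316    7.48888097
  66.05847428  85.14897362] [ 0.53373865 -0.1509174   0.12551996]
```

View pics/s4.png

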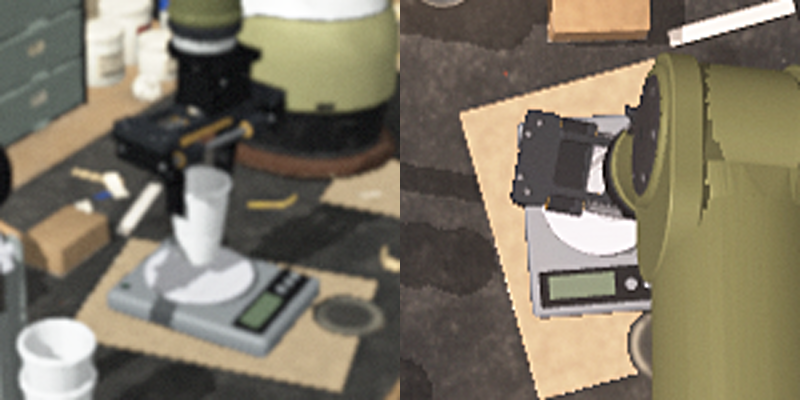

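```bash
python3 -c "
from h import *
print(proj('side',(.5337,-.151,.0625)),proj('side',(.5337,-.151,.04)),plane('side',277.2,206.4,.0625))"
python3 -m jog '[[0,0,0.008,0,0,0,0.05],[0,0,0.005,0,0,0,0.05],[0,0,0.003,0,0,0,0.05],[0,0,0.002,0,0,0,0.05],[0,0,0,0,0,0,0.05],[0,0,0,0,0,0,0.05]]'
```

```text
(np.float64(273.16893643788086), np.float64(204.32680292017977)) (np.float64(272.9470220142118), np.float64(210.90749687332317)) [ 0.51793155 -0.14729096  0.0625    ]
time_s: 14.48
tool_pos: [0.5334, -0.1516, 0.107]
tool_rot: [179.9, -0.1, 167.9]
force: [0.2, 0.1, -0.6]
grip_width: 0.062
grasp_force: 34.8
```

```bash
python3 -m jog '[[-0.005,0.001,0,0,0,0,0.05],[0,0,0.0015,0,0,0,0.05],[0,0,0.0015,0,0,0,0.05],[0,0,0,0,0,0,0.05],[0,0,0,0,0,0,0.05],[0,0,0,0,0,0,0.05]]'
python3 -m jog '[[0,0,0.001,0,0,0,0.05],[0,0,0.001,0,0,0,0.05],[0,0,0,0,0,0,0.05],[0,0,0,0,0,0,0.05],[0,0,0,0,0,0,0.05]]'
```

```text
time_s: 14.98
tool_pos: [0.5385, -0.1517, 0.1041]
tool_rot: [180.0, -0.1, 167.9]
force: [-0.3, 0.4, -0.3]
grip_width: 0.0617
grasp_force: 34.8
time_s: 15.4
tool_pos: [0.5393, -0.1519, 0.1033]
tool_rot: [180.0, -0.0, 167.9]
force: [-1.1, -0.2, 4.5]
grip_width: 0.0618
grasp_force: 34.5
```

```bash
python3 -m jog '[[0,0,0,0,0,0,0.064],[0,0,0,0,0,0,0.07],[0,0,0,0,0,0,0.078],[0,0,0,0,0,0,0.087],[0,0,0,0,0,0,0.087],[0,0,0,0,0,0,0.087],[0,0,0,0,0,0,0.087],[0,0,0,0,0,0,0.087]]'
python3 -m jog '[[0,0,-0.006,0,0,0,0.087],[0,0,-0.012,0,0,0,0.087],[0,0,-0.02,0,0,0,0.087],[0,0,-0.03,0,0,0,0.087],[0,0,-0.04,0,0,0,0.087],[0,0,-0.04,0,0,0,0.087],[0,0,-0.04,0,0,0,0.087],[0,0,-0.04,0,0,0,0.087],[0,0,-0.04,0,0,0,0.087],[0,0,-0.04,0,0,0,0.087],[0,0,0,0,0,0,0.087]]'
python3 - <<'E'
from h import *
o=env.get_obs();print(o['qpos'],o['tool_pos'])
im=env.read_camera('side');cv2.imwrite('pics/s5f.png',im);t=env.read_camera('wrist');cv2.imwrite('pics/w5f.png',t);cv2.imwrite('pics/s5.png',np.hstack([cv2.resize(im[130:280,170:320],(400,400),interpolation=2),cv2.resize(t[:,64:448],(400,400),interpolation=2)]));np.save('w5.npy',env.get_calibration('wrist'),allow_pickle=True)
E
```

```text
time_s: 16.07
tool_pos: [0.5385, -0.1517, 0.102]
tool_rot: [179.9, -0.1, 167.9]
force: [-0.3, -0.2, 0.6]
grip_width: 0.0863
grasp_force: 0.0
time_s: 16.98
tool_pos: [0.5412, -0.1519, 0.4204]
tool_rot: [-180.0, 0.7, 167.9]
force: [-0.2, 0.3, 1.0]
grip_width: 0.0873
grasp_force: 0.0
[ 40.8962105    7.92167214 -32.03176857  74.62355469   4.30587739
  97.9074872   87.69118541] [ 0.54123462 -0.15186924  0.4203523 ]
```

View pics/s5.png

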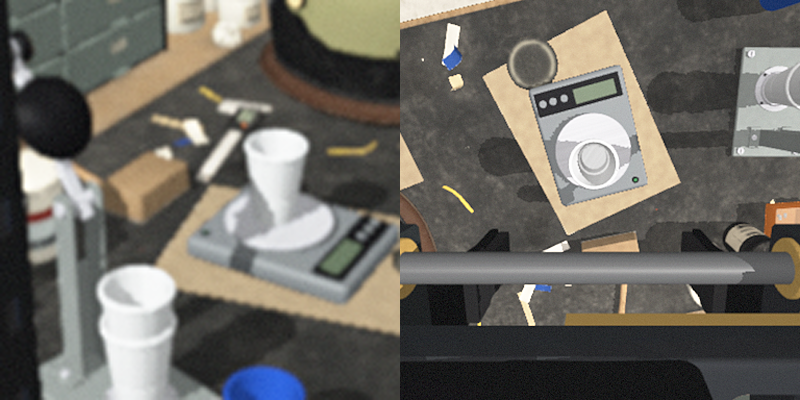

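```bash
python3 -m jog '[[-0.003,0.0147,0,0,0,0,0.087],[-0.0057,0.0287,0,0,0,0,0.087],[-0.0057,0.0287,0,0,0,0,0.087],[-0.0057,0.0287,0,0,0,0,0.087],[-0.0057,0.0287,0,0,0,0,0.087],[-0.0057,0.0287,0,0,0,0,0.087],[-0.0057,0.0287,0,0,0,0,0.087],[-0.0057,0.0287,0,0,0,0,0.087],[-0.0057,0.0287,0,0,0,0,0.087],[-0.0057,0.0287,0,0,0,0,0.087],[-0.0027,0.014,0,0,0,0,0.087],[0,0,0,0,0,0,0.087]]'
python3 -m jog '[[0,0,0,0,0,0,0.087],[0,0,0,0,0,0,0.087]]'
```

```text
time_s: 18.08
tool_pos: [0.6542, 0.1214, 0.408]
tool_rot: [179.9, -0.4, 168.3]
force: [-0.7, -0.3, -0.3]
grip_width: 0.0868
grasp_force: 0.0
time_s: 18.25
tool_pos: [0.6547, 0.1152, 0.4097]
tool_rot: [-180.0, -0.2, 167.9]
force: [0.6, -0.6, 0.3]
grip_width: 0.0868
grasp_force: 0.0
```

```bash
python3 -m jog '[[-0.0025,0.0039,0.02,0,0,0,0.087],[0,0,0.025,0,0,0,0.087],[0,0,0.025,0,0,0,0.087],[0,0,0.02,0,0,0,0.087],[0,0,0.015,0,0,0,0.087],[0,0,0.013,0,0,0,0.087],[0,0,0,0,0,0,0.087]]'
```

```text
time_s: 18.83
tool_pos: [0.6568, 0.1175, 0.2894]
tool_rot: [-179.9, -0.3, 167.8]
force: [-0.3, -1.6, 0.1]
grip_width: 0.0872
grasp_force: 0.0
```

```bash
python3 -m jog '[[0,0,0,0,0,0,0.05],[0,0,0,0,0,0,0.01],[0,0,0,0,0,0,0.01],[0,0,0,0,0,0,0.01],[0,0,0,0,0,0,0.01],[0,0,0,0,0,0,0.01],[0,0,0,0,0,0,0.01],[0,0,0,0,0,0,0.01],[0,0,0,0,0,0,0.01],[0,0,0,0,0,0,0.01],[0,0,0,0,0,0,0.01]]' 15
```

```text
time_s: 19.75
tool_pos: [0.6575, 0.1174, 0.2922]
tool_rot: [-179.8, -0.2, 167.8]
force: [-3.5, -4.1, 1.7]
grip_width: 0.0299
grasp_force: 15.0
```

```bash
python3 - <<'E'
import numpy as np
a=np.radians(124.9-7*np.arange(21));x=-np.cos(a)*.146;z=np.sin(a)*.146
print('\n'.join(f'[{-p:.4f},0,{-q:.4f}]' for p,q in zip(np.diff(x),np.diff(z))))
E
```

```text
[0.0152,0,-0.0093]
[0.0162,0,-0.0074]
[0.0170,0,-0.0053]
[0.0175,0,-0.0032]
[0.0178,0,-0.0011]
[0.0178,0,0.0011]
[0.0175,0,0.0033]
[0.0170,0,0.0054]
[0.0162,0,0.0074]
[0.0152,0,0.0093]
[0.0139,0,0.0111]
[0.0125,0,0.0127]
[0.0108,0,0.0142]
[0.0090,0,0.0154]
[0.0071,0,0.0164]
[0.0050,0,0.0171]
[0.0029,0,0.0176]
[0.0007,0,0.0178]
[-0.0014,0,0.0178]
[-0.0036,0,0.0175]
```

```bash
python3 -m jog '[[0.0152,0.001,-0.0093,0,0,0,0.01],[0.0162,0,-0.0074,0,0,0,0.01],[0.017,0,-0.0053,0,0,0,0.01],[0.0175,0,-0.0032,0,0,0,0.01],[0.0178,0,-0.0011,0,0,0,0.01],[0.0178,0,0.0011,0,0,0,0.01],[0,0,0,0,0,0,0.01]]' 15
```

```text
time_s: 20.33
tool_pos: [0.5555, 0.1396, 0.3168]
tool_rot: [-179.6, -0.3, 167.9]
force: [-1.4, -5.5, -2.0]
grip_width: 0.0296
grasp_force: 15.0
```

```bash
python3 -m jog '[[0.0175,-0.003,0.0033,0,0,0,0.01],[0.017,0,0.0054,0,0,0,0.01],[0.0162,0,0.0074,0,0,0,0.01],[0.0152,0,0.0093,0,0,0,0.01],[0.0139,0,0.0111,0,0,0,0.01],[0.0125,0,0.0127,0,0,0,0.01],[0.0108,0,0.0142,0,0,0,0.01],[0.009,0,0.0154,0,0,0,0.01],[0,0,0,0,0,0,0.01]]' 15
```

```text
time_s: 21.08
tool_pos: [0.4475, 0.1629, 0.2365]
tool_rot: [180.0, -0.1, 168.0]
force: [4.6, 1.3, -3.7]
grip_width: 0.0295
grasp_force: 15.0
```

```bash
python3 -m jog '[[0.0071,0,0.0164,0,0,0,0.01],[0.005,0,0.0171,0,0,0,0.01],[0.0029,0,0.0176,0,0,0,0.01],[0.0007,0,0.0178,0,0,0,0.01],[0,0,0,0,0,0,0.01]]'
python3 -m jog '[[-0.0006,0,0.009,0,0,0,0.01],[-0.0008,0,0.009,0,0,0,0.01],[0,0,0,0,0,0,0.01],[0,0,0,0,0,0,0.01]]'
```

```text
time_s: 21.5
tool_pos: [0.4329, 0.1662, 0.168]
tool_rot: [179.9, -0.1, 167.9]
force: [1.9, 0.2, -1.9]
grip_width: 0.0302
grasp_force: 15.0
time_s: 21.83
tool_pos: [0.4343, 0.1659, 0.1519]
tool_rot: [180.0, -0.2, 167.9]
force: [0.0, -0.7, -0.8]
grip_width: 0.0298
grasp_force: 15.0
```

```bash
python3 -m jog '[[-0.0008,0,0.004,0,0,0,0.01],[-0.0008,0,0.004,0,0,0,0.01],[-0.0009,0,0.004,0,0,0,0.01],[-0.0005,0,0.002,0,0,0,0.01],[0,0,0,0,0,0,0.01],[0,0,0,0,0,0,0.01]]'
python3 -m jog '[[-0.0005,0,0.002,0,0,0,0.01],[-0.0005,0,0.002,0,0,0,0.01],[0,0,0,0,0,0,0.01],[0,0,0,0,0,0,0.01]]'
```

```text
time_s: 22.33
tool_pos: [0.4369, 0.1653, 0.1379]
tool_rot: [180.0, -0.2, 167.9]
force: [-2.3, -1.5, -1.5]
grip_width: 0.0301
grasp_force: 15.0
time_s: 22.67
tool_pos: [0.4379, 0.1652, 0.1339]
tool_rot: [180.0, -0.2, 167.9]
force: [-3.2, -0.5, -2.6]
grip_width: 0.0298
grasp_force: 15.0
```

```bash
python3 -m jog '[[0.0008,0,0.0015,0,0,0,0.01],[0,0,0,0,0,0,0.01],[0,0,0,0,0,0,0.01]]'
python3 -m jog '[[0,0,0.0015,0,0,0,0.01],[0,0,0,0,0,0,0.01],[0,0,0,0,0,0,0.01]]'
python3 -m jog '[[0,0,0.0015,0,0,0,0.01],[0,0,0,0,0,0,0.01],[0,0,0,0,0,0,0.01]]'
```

```text
time_s: 22.92
tool_pos: [0.4382, 0.1651, 0.133]
tool_rot: [179.9, -0.0, 167.9]
force: [-1.8, -1.6, -2.1]
grip_width: 0.0296
grasp_force: 15.0
time_s: 23.17
tool_pos: [0.4385, 0.1651, 0.1318]
tool_rot: [179.9, -0.0, 167.9]
force: [-0.3, -2.8, 1.8]
grip_width: 0.0298
grasp_force: 15.0
time_s: 23.42
tool_pos: [0.4388, 0.1651, 0.1306]
tool_rot: [179.9, 0.0, 167.9]
force: [0.1, -3.5, 5.8]
grip_width: 0.0301
grasp_force: 15.0
```

```bash
python3 -m jog '[[0,0,0,0,0,0,0.05],[0,0,0,0,0,0,0.075],[0,0,0,0,0,0,0.075],[0,0,0,0,0,0,0.075],[0,0,0,0,0,0,0.075],[0,0,-0.01,0,0,0,0.075],[0,0,-0.02,0,0,0,0.075],[0,0,-0.03,0,0,0,0.075],[0,0,-0.03,0,0,0,0.075],[0,0,-0.03,0,0,0,0.075],[0,0,-0.03,0,0,0,0.075]]'
python3 -m jog '[[0,-0.03,-0.02,0,0,0,0.075],[0,-0.03,0,0,0,0,0.075],[0,-0.03,0,0,0,0,0.075],[0,-0.03,0,0,0,0,0.075],[0,0,0,0,0,0,0.075],[0,0,0,0,0,0,0.075]]'
python3 - <<'E'
from h import *
im=env.read_camera('side');cv2.imwrite('pics/s6.png',cv2.resize(im[130:320,170:350],None,fx=3,fy=3,interpolation=2))
E
```

```text
time_s: 24.33
tool_pos: [0.4375, 0.1654, 0.282]
tool_rot: [179.9, -0.1, 168.0]
force: [0.7, -0.2, 0.1]
grip_width: 0.0745
grasp_force: 0.0
time_s: 24.83
tool_pos: [0.4127, 0.0467, 0.3003]
tool_rot: [179.9, -0.1, 167.7]
force: [-0.1, 1.0, 0.1]
grip_width: 0.0749
grasp_force: 0.0
```

View pics/s6.png

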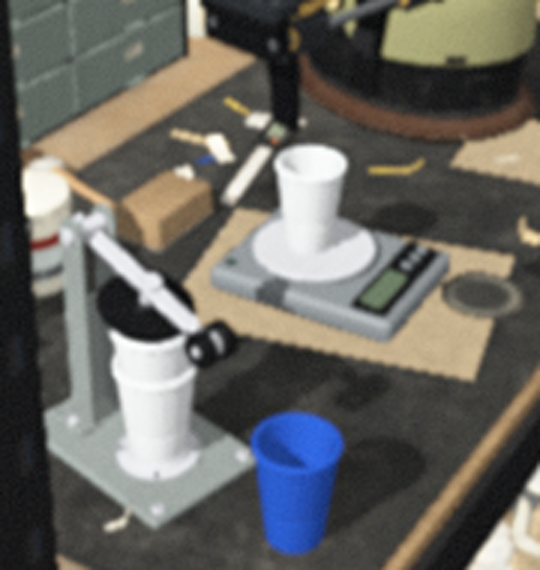

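The picture shows the dome resting on the second cup (about 145,310) and the top cup upright on the pan (foot about 312,245). The hand is clear, so I am handing the job in.

```bash
python3 -c "
from cell import env
print(env.sign_off())"
```

```text
the job is handed in; nothing more can be done
None
```

I handed the job in at about 25 s: the last picture shows the top cup upright near the middle of the scale pan, the second cup still nested, the hold-down dome resting on it, and the robot clear; the sign-off gave no verdict.

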